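Fit the grip sleeve to the timer dial and hold it at the third click

ROBOT

A 6-joint arm with a two-finger parallel gripper is mounted at the origin on the work surface. World frame = base frame: x ahead of the robot, y to its left, z up, the work surface at z = 0. Lengths are in mm, angles in rad, forces in N, time in s.
With the tool pointing down it reaches from about 350 to 975 mm from the base axis. Payload 17.4 kg.
Tool frame: the origin (TCP) lies on the mounting face of the last link; the fingertips stand 173 mm ahead of it and the grasp point (between the pads) lies 155 mm ahead of it; z points along the fingers, y is the line along which they close (so a half turn about z gives the same grasp; the last joint's range is limited). The gripper opens to 85 mm and grips with 20 to 120 N. Pads are 22 mm wide; open, the fingers measure 114 mm over their backs; the gripper's body (76 mm by 85 mm) begins 54 mm behind the grasp point. The pads swing forward as they close: fully open they stand 13 mm farther back than shut.
Start: joints at [-1.257, 0.116, 1.442, -0, 1.584, -0.038], TCP at [232.588, -633.669, 404.703] pointing down, gripper open.
Joint ranges: [-2.83, 2.83], [-0.83, 2.19], [0.07, 2.5], [-1.14, 4.28], [0.01, 3], [-2.97, 2.97]. Speed limits (rad/s): [1.89, 1.89, 2.22, 3.14, 3.14, 3.14].

INTERFACE

Orientations are given as a unit quaternion [x, y, z, w].
In Python, from cell import r gives the robot as it stands. Calls block until the motion is done:
- r.move_to(position, orientation): joint-space move of the TCP to a pose.
- r.move_linear(position, rate=150, frame=None, force_limit=None): straight line of the TCP; frame=None keeps the orientation; rate is the mean speed in mm/s. With force_limit (N) it stops when the force on the tool has changed by that much, and returns True; else False.
- r.move_joints(angles): joint-space move.
- r.gripper_to(opening): finger opening in mm; the grip force is fixed at half the most; returns when the fingers have stopped.
- r.sleep(seconds).
- r.solve_ik(position, orientation): joint angles nearest the present ones, or None.
- r.observe(): the state.
- r.grab_frame(name): name is "scene" or "top" or "wrist"; returns a dict with "pixels" (420x560x3 uint8, red, green, blue), "camera_matrix" (3x3 intrinsics, pixels), "k1" (the pictures are not rectified: a ray, as slopes to the right and down, at radius r is drawn at 1 + k1 r^2 times it, then the intrinsics apply), "R" (3x3) and "t" (3): a world point X has camera coordinates R X + t; the wrist camera has in their place "mount" (4x4, takes a point from camera to tool coordinates, whose origin is the TCP and whose axes are the flange's). Camera axes: x right, y down, z forward; pixel columns grow to the right and rows downward; lengths in mm; the calibration is good to about 2 mm. A picture is of the moment at which its call begins: read the wrist's pose just before it. There is no depth.
A pose or a line that the arm cannot do raises r.PlanningError and nothing moves.
- r.job_done(): hands the job in; it is judged then, once.
The state is a dict: "t": time; "q": joint angles; "dq": joint speeds; "joint_torque": joint torques, N m; "eef_pos": TCP position; "tcp_rot": TCP orientation; "ft_force": force on the tool from outside, world axes, zero at the start; "torque": the same for the moment, N m; "grip_width": finger opening in mm; "grasp_force": force on a finger pad.
Only numpy, scipy, OpenCV 4.12 (cv2) and the standard library are available. Lean on these libraries where they do the work, as an engineer would, in place of code of your own. Each camera call takes 0.05 s, during which the arm holds its last target. There are 200 camera calls.

TASK

The drying timer's dial has lost its grip: of the three grey sleeves, pick the one that fits the dial's bare steel stub closely and slip it fully down onto the stub while the dial is at rest. Then, with the fingers on that sleeve, push the dial clockwise (seen from above) past the first two clicks to the third and finish there, still holding it against its return spring. Leave the other sleeves and everything else on the counter where they are.

Things in the scene. Friction and masses are not known exactly. Their poses are not given: they have to be found in the camera images.
- sleeve_26_mid (a point): centre (half-way up) of a plain grey plastic sleeve, a tube 26 mm across outside with a 13 mm through bore, 55 mm tall, about 50 g, standing upright and loose on the counter; too narrow to go over the stub. Its z axis is the bore's axis.
- sleeve_32_mid (a point): centre (half-way up) of a plain grey plastic sleeve, a tube 32 mm across outside with a 19 mm through bore, 55 mm tall, about 50 g, standing upright and loose on the counter; the one that fits the 16 mm stub closely, about 1.5 mm play all round. Its z axis is the bore's axis.
- sleeve_38_mid (a point): centre (half-way up) of a plain grey plastic sleeve, a tube 38 mm across outside with a 25 mm through bore, 55 mm tall, about 50 g, standing upright and loose on the counter; goes over the stub but is far too loose. Its z axis is the bore's axis.
- timer_box: white timer box fixed on the counter, 180 x 180 mm, 56 mm high; origin at the centre of its underside, z up. Its yaw varies. On its top lies the dial, and around the dial are four black tick marks: rest and the three click positions.
- dial_axis (a point): centre of the dial's upper face, on its vertical turning axis, 70 mm above the counter. The grey dial is 128 mm across; a flat hub 4 mm high and 28 mm across is at its centre.
- stub_foot (a point): foot of the bare upright steel stub that stands on the dial, 50 mm from the dial axis, at the dial's upper face (70 mm above the counter). The stub is 16 mm thick and 38 mm tall, its top 6 mm tapered to 8 mm. A seated sleeve stands on the dial's face; its middle is then 27.5 mm above this point. It moves with the dial; a sleeve turns freely on it.
- dial (a joint): dial angle in rad, growing clockwise from above: rest 0, clicks at 0.436, 0.872 and 1.308 (third), stop 1.38. At rest the stub is at the robot's side of the box, right of the axis; it turns past the near side to the left. The spring (0.2 N m at rest, 0.4 at the third click: 4 to 8 N at the stub; clicks add up to 0.1 N m) always drives it back to 0: no click holds it.
- detergent: bystander: white detergent bottle, 84 mm wide, 220 mm tall; origin at its underside
- stain_jar: bystander: glass jar with lid, 60 mm wide, 80 mm tall; origin at its underside
- mug: bystander: white mug, 80 mm wide, 90 mm tall; origin at its underside
- hose_washer: bystander: flat rubber washer, 40 mm across, 8 mm thick, lying near the sleeves; origin at its underside
- brush: bystander: scrubbing brush lying on the counter, about 30 mm high
- bowl: bystander: white bowl, 120 mm wide, 50 mm high; origin at its underside

How it is judged (in metres and radians):
On the way, in this order (a step that is already met when the one before it is completed fails the run):
1. the fitting sleeve is fully down on the stub with the dial at rest (horizontal distance between sleeve_32_mid and stub_foot below 0.005 m and z of sleeve_32_mid in the frame of stub_foot between 0.02 and 0.0315 m and angle between sleeve_32_mid's own z axis and vertical below 0.12 rad and value of joint dial below 0.2 rad), for 0.1 s.
2. the dial is pushed beyond the first click by the sleeve (horizontal distance between sleeve_32_mid and stub_foot below 0.005 m and z of sleeve_32_mid in the frame of stub_foot between 0.02 and 0.0315 m and angle between sleeve_32_mid's own z axis and vertical below 0.12 rad and value of joint dial above 0.5 rad and contact force between the fingers and sleeve_32 above 1 N), for 0.02 s.
3. the dial is pushed beyond the second click by the sleeve (horizontal distance between sleeve_32_mid and stub_foot below 0.005 m and z of sleeve_32_mid in the frame of stub_foot between 0.02 and 0.0315 m and angle between sleeve_32_mid's own z axis and vertical below 0.12 rad and value of joint dial above 0.95 rad and contact force between the fingers and sleeve_32 above 1 N), for 0.02 s.
4. the dial is at the third click, held by the sleeve (horizontal distance between sleeve_32_mid and stub_foot below 0.005 m and z of sleeve_32_mid in the frame of stub_foot between 0.02 and 0.0315 m and angle between sleeve_32_mid's own z axis and vertical below 0.12 rad and value of joint dial above 1.2 rad and contact force between the fingers and sleeve_32 above 1 N), for 0.5 s.
At the end, for the whole second after the job is handed in: The 32 mm sleeve is upright and fully down on the stub (within 4 mm of touching the dial's face, within 5 mm of the stub's axis), the dial is still and at its third click (1.2 rad or more), and the fingers are holding it there through the sleeve (more than 1 N) (all of step 4 and velocity of joint dial between -0.1 and 0.1 rad/s); the arm keeps its last pose, push and grip.
It fails at once if another sleeve or a bystander is moved by more than 30 mm (distance of any of sleeve_26_mid, sleeve_38_mid, detergent, stain_jar, mug, hose_washer, brush, bowl from where it was at the start of the episode above 0.03 m).
It also fails if it takes over 58 s, if anything falls off the work surface, if the arm or the gripper's body presses on something with over 40 N, if the wrist force passes 120 N, or if a joint passes its speed limit or range.

## Working session

There is one attempt and no reset: what is moved stays moved. The work goes in short steps, each a Python script; the robot and the scene stay as the last script left them, time stands still between calls to the robot, and variables do not carry over. Pictures are saved under pics/ and viewed, at most 10 in all, crops included, and the job is handed in when it is done.

```bash
mkdir -p pics; ls; python3 - <<'E'
from cell import r
import cv2,numpy as np
s=r.observe();print({k:np.round(v,3) for k,v in s.items()})
for n in("scene","top"):
    f=r.grab_frame(n);cv2.imwrite(f"pics/{n}0.png",f["pixels"][:,:,::-1])
    np.savez(f"pics/{n}0.npz",**f);print(n,f["camera_matrix"].tolist(),f["k1"],np.round(f["R"],3).tolist(),np.round(f["t"],1))
E
```

```text
pics
{'t': np.float64(0.0), 'q': array([-1.257,  0.116,  1.442,  0.   ,  1.584, -0.038]), 'dq': array([-0.001, -0.001, -0.001,  0.001, -0.001,  0.001]), 'joint_torque': array([-4.0000e-03, -7.3200e+01, -6.3249e+01, -0.0000e+00,  6.0000e-03,
        0.0000e+00]), 'eef_pos': array([ 232.567, -633.683,  403.974]), 'tcp_rot': array([ 0.985,  0.175, -0.   , -0.001]), 'ft_force': array([ 0.888, -1.08 ,  0.358]), 'torque': array([-0.018,  0.067,  0.048]), 'grasp_force': np.float64(0.0), 'grip_width': np.float64(85.482)}
scene [[387.3363659933003, 0.0, 284.22310209054143], [0.0, 387.3363659933003, 206.83369367237577], [0.0, 0.0, 1.0]] -0.013073760415744724 [[0.579, 0.815, 0.023], [0.42, -0.275, -0.865], [-0.698, 0.51, -0.502]] [-384.6 -156.8 1268.8]
top [[509.54363079068384, 0.0, 278.03517039725017], [0.0, 509.54363079068384, 202.72013431733762], [0.0, 0.0, 1.0]] -0.1386096442853861 [[-0.013, -1.0, 0.018], [-0.998, 0.012, -0.06], [0.06, -0.018, -0.998]] [  50.   574.4 1391. ]
```

View pics/top0.png

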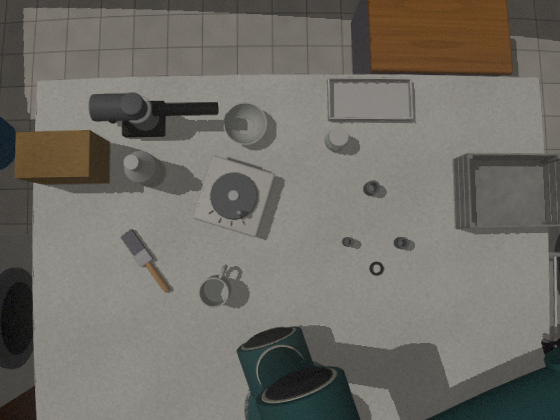

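View pics/scene0.png

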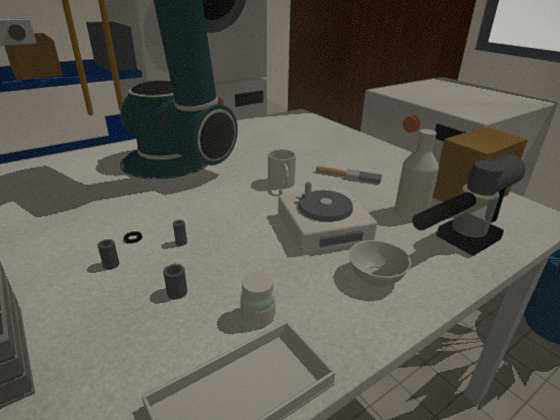

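The top view shows the sleeves at about (348,242) small, (401,243) middle and (372,188) large. The timer's dial axis is near (234,195), and the mug is at (215,290). Next I'll get rough positions, then close wrist views.

```bash
cat > h.py <<'E'
import numpy as np, cv2
from scipy.spatial.transform import Rotation as Rn
def slopes(f,uv):
    d=np.array([f["k1"],0,0,0,0]) if False else None
    K=np.asarray(f["camera_matrix"]); p=(np.asarray(uv,float).reshape(-1,2)-K[:2,2])/[K[0,0],K[1,1]]
    k=float(f["k1"]); q=p.copy()
    for _ in range(20): q=p/(1+k*(q**2).sum(1,keepdims=True))
    return np.c_[q,np.ones(len(q))]
def rays(f,uv,pose=None):
    d=slopes(f,uv)
    if pose is None:
        R=np.asarray(f["R"]);return -R.T@np.asarray(f["t"]),d@R
    T=np.eye(4);T[:3,:3]=Rn.from_quat(pose[1]).as_matrix();T[:3,3]=pose[0]
    T=T@np.asarray(f["mount"]);return T[:3,3],d@T[:3,:3].T
def onplane(f,uv,z,pose=None):
    o,d=rays(f,uv,pose);return o+d*((z-o[2])/d[:,2])[:,None]
def down(yaw):  # tool z down, tool y at angle yaw+? : base Rx(pi), then rotate about world z
    return (Rn.from_euler('z',yaw)*Rn.from_euler('x',np.pi)).as_quat()
E
python3 - <<'E'
from h import *
f=dict(np.load("pics/top0.npz"))
for n,uv,z in [("s26",(348,242),40),("s32",(401,243),40),("s38",(372,188),40),("washer",(377,268),5),("hub",(233.5,196),74),("mug",(215,290),45),("jar",(338,138),60)]:
    print(n,np.round(onplane(f,uv,z)[0]))
print(np.round(down(0),3), Rn.from_quat([.985,.175,0,-.001]).as_matrix().round(2).tolist())
from cell import r
w=r.grab_frame("wrist");print(np.round(w["mount"],3).tolist(),w["camera_matrix"].tolist(),w["k1"])
E
```

```text
s26 [ 464. -146.   40.]
s32 [ 459. -292.   40.]
s38 [ 611. -215.   40.]
washer [ 390. -232.    5.]
hub [591. 162.  74.]
mug [340. 216.  45.]
jar [ 747. -122.   60.]
[1. 0. 0. 0.] [[0.94, 0.34, -0.0], [0.34, -0.94, 0.0], [0.0, -0.0, -1.0]]
[[-0.0, -0.963, -0.268, 69.412], [1.0, -0.001, 0.001, -0.662], [-0.001, -0.268, 0.963, 30.947], [0.0, 0.0, 0.0, 1.0]] [[368.58470366878726, 0.0, 284.47541194675], [0.0, 368.58470366878726, 216.25169846293204], [0.0, 0.0, 1.0]] -0.03314724714057897
```

```bash
python3 - <<'E'
import cv2
t=cv2.imread("pics/top0.png");cv2.imwrite("pics/c0.png",cv2.resize(t[140:260,180:280],None,fx=5,fy=5,interpolation=2))
E
```

```text
(no output)
```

View pics/c0.png

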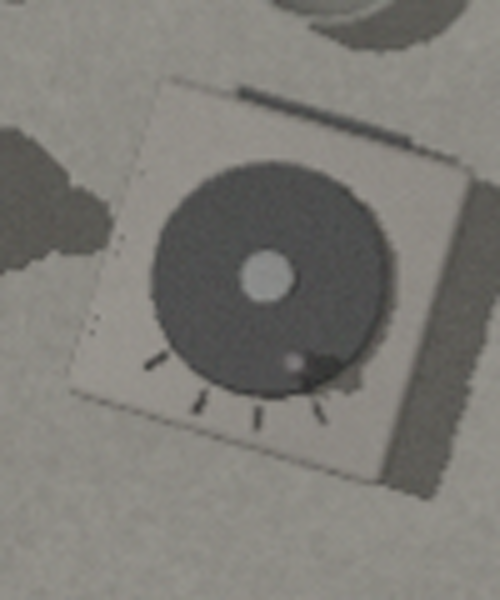

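The crop shows the hub at crop (268,276) and the bare stub's bright tip at (293,362), which is about (238.6,212.4) in the full picture. The four ticks run to the left, with rest at (319,413). Now I'll take wrist views of both, with the same tool-relative geometry.

```bash
python3 - <<'E'
from h import *
from cell import r
f=dict(np.load("pics/top0.npz"))
stub=onplane(f,(238.6,212.4),108)[0];print("stub top",stub)
Q=down(0);ims=[]
for n,p in [("stub",[stub[0],stub[1],383]),("slv",[459,-292,330])]:
    r.move_to(p,Q);r.sleep(.3);s=r.observe()
    f=r.grab_frame("wrist");np.savez(f"pics/{n}.npz",p=s["eef_pos"],q=s["tcp_rot"],**f)
    ims.append(f["pixels"][:,:,::-1]);print(s["t"],s["eef_pos"],s["q"])
cv2.imwrite("pics/w1.png",cv2.resize(np.vstack(ims),None,fx=.7,fy=.7,interpolation=3))
E
```

```text
stub top [545.76799973 146.51446069 108.        ]
3.4 [545.83251668 146.33434138 382.97588055] [ 2.16793845e-01 -1.17408293e-01  1.70993543e+00  5.08995743e-06
  1.54909927e+00  1.78787710e+00]
5.4 [ 459.2730262  -291.61805322  330.04184134] [-6.12617707e-01 -1.41500196e-01  1.81795429e+00  9.11465601e-06
  1.46504977e+00  9.57429204e-01]
```

View pics/w1.png

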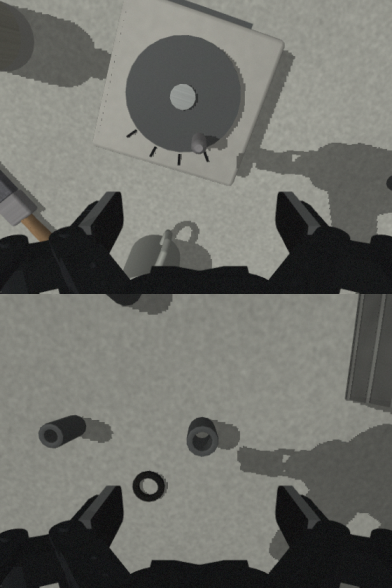

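The upper view (stub) shows the stub tip at about (280,193) and the hub at (261,138). The lower view shows the 32 mm sleeve's top rim at about (290,205), with the 26 mm sleeve on the left. I'll zoom in for exact centres.

```bash
python3 - <<'E'
import numpy as np,cv2
a=np.load("pics/stub.npz")["pixels"][170:230,240:320,::-1];b=np.load("pics/slv.npz")["pixels"][170:230,250:330,::-1]
z=lambda i:cv2.convertScaleAbs(cv2.resize(i,None,fx=5,fy=5,interpolation=0),alpha=1.6)
cv2.imwrite("pics/z1.png",np.hstack([z(a),z(b)]))
E
```

```text
(no output)
```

View pics/z1.png

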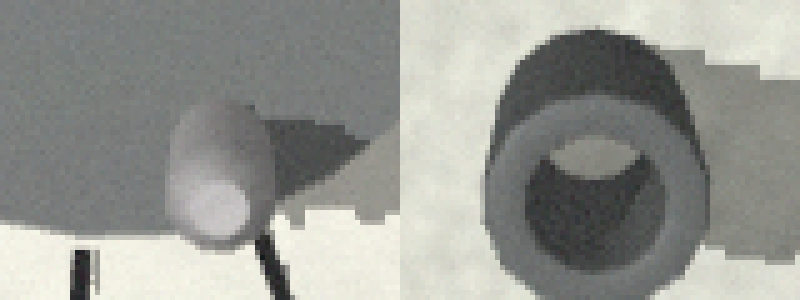

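The stub's tip disc is centred at crop (219,209), so (283.8,211.8). The sleeve's bore is centred at crop (595,202), so (289.2,210.4), and it measures about 28 px = 19 mm, which confirms it is the fitting sleeve.

```bash
python3 - <<'E'
from h import *
a=dict(np.load("pics/stub.npz"));b=dict(np.load("pics/slv.npz"))
pa=(a["p"],a["q"]);pb=(b["p"],b["q"])
g=cv2.cvtColor(a["pixels"],cv2.COLOR_RGB2GRAY);print(g[138,261],g[138,225],g[60,200])
roi=cv2.medianBlur(g,3)[100:175,220:305]
m=(roi>(int(g[138,261])+int(g[138,225]))//2).astype(np.uint8)
n,l,st,c=cv2.connectedComponentsWithStats(m);i=l[38,41];print(st[i],c[i]+[220,100])
hub=onplane(a,c[i]+[220,100],74,pa)[0]
tip=onplane(a,[283.8,211.8],108,pa)[0]
s=onplane(b,[289.2,210.4],55,pb)[0]
w=onplane(b,[[274.8,210],[303.2,210]],55,pb);print("bore",np.linalg.norm(w[1]-w[0]))
print("hub",hub,"tip",tip,"r",np.hypot(*(tip-hub)[:2]),"sleeve",s)
top=dict(np.load("pics/top0.npz"));ht=onplane(top,(233.6,195.2),74)[0];tt=onplane(top,(238.6,212.4),108)[0]
print("top hub",ht,tt,np.hypot(*(tt-ht)[:2]))
ticks=[(x/.7,y/.7) for x,y in [(131.5,134),(153,152),(179,159.5),(206.5,156)]]
T=onplane(a,ticks,56,pa)-hub;print("tick ang",np.degrees(np.arctan2(T[:,1],T[:,0])),np.hypot(T[:,0],T[:,1]))
d=tip-hub;print("stub ang",np.degrees(np.arctan2(d[1],d[0])))
E
```

```text
146 84 159
[  23   20   36   37 1052] [260.59030418 137.83840304]
bore 19.430734520141616
hub [597.94395677 164.79414929  74.        ] tip [550.29009417 147.64882016 108.        ] r 50.64437710009268 sleeve [ 464.73431698 -294.00714889   55.        ]
top hub [592.98502907 161.40829254  74.        ] [545.76799973 146.51446069 108.        ] 49.51034322330265
tick ang [ 125.59646995  150.48002269  175.04214292 -159.55763222] [75.69496432 75.82534243 75.65502347 75.79227203]
stub ang -160.21183359363204
```

Everything checks out: the radius is 50.6 mm, the ticks are 25° apart, and the stub lies on the rest tick. The move from sleeve to stub is taken from the same camera, so calibration bias cancels. Now I'll grasp the sleeve and hover it just above the stub.

```bash
python3 - <<'E'
from h import *
from cell import r
Q=down(0);g=np.array([462.5,-293.,191.]);D=np.array([85.56,441.66,0])
r.gripper_to(60)
r.move_to(g+[0,0,110],Q);r.move_linear(g,rate=120)
print(r.observe()["eef_pos"]);r.gripper_to(20)
s=r.observe();print("w",s["grip_width"],s["grasp_force"],s["t"],s["ft_force"])
r.move_linear(g+[0,0,160],rate=150)
r.move_to(g+D+[0,0,160],Q);r.move_linear(g+D+[0,0,113],rate=100);r.sleep(.3)
s=r.observe();print(s["grip_width"],s["grasp_force"],s["t"],s["ft_force"],s["eef_pos"])
ims=[]
for n in("scene","wrist","top"):
    f=r.grab_frame(n);np.savez(f"pics/hov_{n}.npz",p=s["eef_pos"],q=s["tcp_rot"],**f);ims.append(f["pixels"][:,:,::-1])
a=cv2.resize(ims[0][120:270,230:400],(400,353),interpolation=2);b=cv2.resize(ims[1],(400,300));
c=np.zeros((600,800,3),np.uint8);c[:353,:400]=a;c[:300,400:]=b
k=cv2.resize(ims[2][150:250,180:300],(360,300),interpolation=2);c[300:,440:]=k
cv2.imwrite("pics/hov.png",c)
E
```

```text
[ 462.72352656 -293.16971473  191.86662248]
w 30.542712719255775 59.510769322514534 7.5167 [-1.09160476  0.58634341  6.77297832]
30.920929823908125 59.27577942609787 11.3 [ 0.40294358  0.86220747 -0.52183261] [548.10657548 148.70135509 304.44431883]
```

View pics/hov.png

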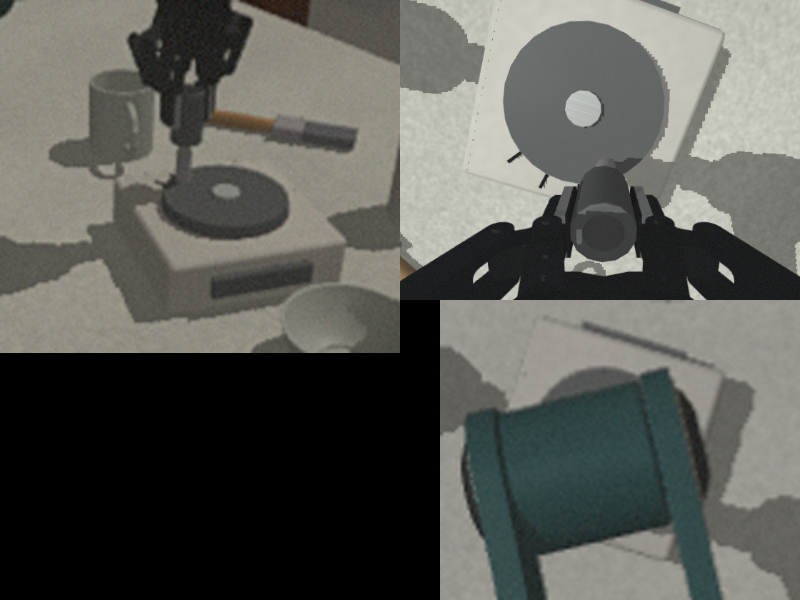

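The hover view shows the sleeve held upright just above the stub. In the scene crop the stub is at (183,165) and the sleeve at (188,115). I'll zoom in to check the alignment against the projected vertical.

```bash
python3 - <<'E'
from h import *
s=dict(np.load("pics/hov_scene.npz"));w=dict(np.load("pics/hov_wrist.npz"))
def proj(f,X,pose=None):
    if pose is None: c=X@f["R"].T+f["t"]
    else:
        T=np.eye(4);T[:3,:3]=Rn.from_quat(pose[1]).as_matrix();T[:3,3]=pose[0];T=np.linalg.inv(T@f["mount"]);c=X@T[:3,:3].T+T[:3,3]
    x=c[:,:2]/c[:,2:];x=x*(1+f["k1"]*(x**2).sum(1,keepdims=True));return x@f["camera_matrix"][:2,:2].T+f["camera_matrix"][:2,2]
X=np.array([[549.,148,z] for z in(70,90,108,114,140,168)])
ps=proj(s,X);pw=proj(w,X,(w["p"],w["q"]));print(ps.round(1).tolist(),pw.round(1).tolist())
for d in([1,0,0],[0,1,0]): print(d,(proj(s,X+d)-ps)[2],(proj(w,X+d,(w["p"],w["q"]))-pw)[2])
def z(f,x0,y0,W,H,k,P):
    i=cv2.resize(f["pixels"][y0:y0+H,x0:x0+W,::-1],None,fx=k,fy=k,interpolation=0);i=cv2.convertScaleAbs(i,alpha=1.6)
    for p in P: cv2.circle(i,tuple(int(v) for v in (p-[x0,y0]+.5)*k),2,(0,0,255),-1)
    return i
cv2.imwrite("pics/z2.png",np.hstack([z(s,280,145,50,75,8,ps),z(w,200,210,160,240,2.5,[]) if 0 else z(w,230,205,100,150,4,pw)]))
E
```

```text
[[307.5, 195.5], [307.9, 188.0], [308.3, 181.2], [308.5, 178.9], [309.1, 168.7], [309.8, 157.4]] [[287.3, 235.8], [287.6, 247.9], [288.0, 260.9], [288.1, 265.8], [288.8, 291.6], [289.8, 331.3]]
[1, 0, 0] [0.26615661 0.15997882] [ 0.0046945 -1.9314102]
[0, 1, 0] [ 0.33426547 -0.10277005] [-2.07258068e+00  1.58101255e-03]
```

View pics/z2.png

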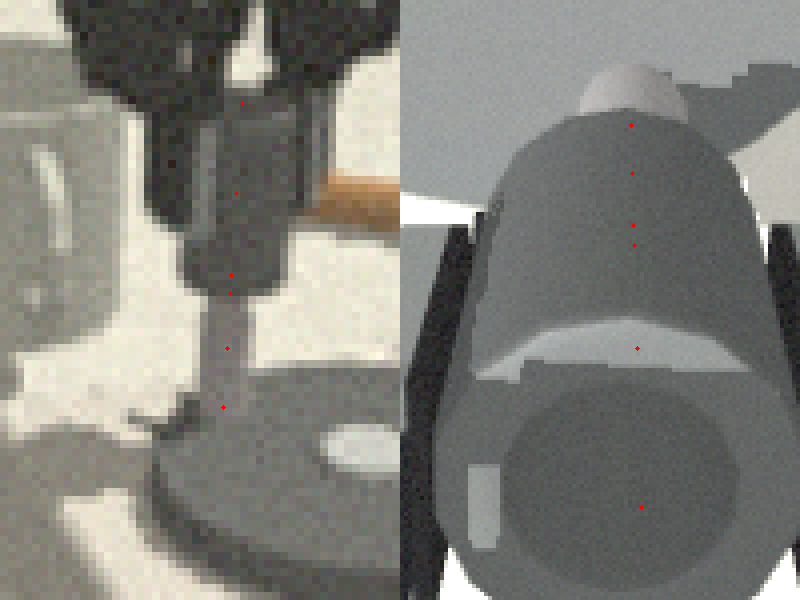

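Both views agree: x is aligned and the sleeve is about 1.3 mm too far in +y. I'll correct that and go down with a force limit.

```bash
python3 - <<'E'
from h import *
from cell import r
c=np.array([548.06,147.4,304.])
r.move_linear(c,rate=60)
hit=r.move_linear([c[0],c[1],258.5],rate=40,force_limit=14)
s=r.observe();print(hit,s["t"],s["eef_pos"],s["ft_force"],s["torque"],s["grip_width"])
f=r.grab_frame("scene");np.savez("pics/seat.npz",**f)
cv2.imwrite("pics/seat.png",cv2.convertScaleAbs(cv2.resize(f["pixels"][130:230,260:380,::-1],None,fx=5,fy=5,interpolation=0),alpha=1.6))
E
```

```text
True 12.6833 [548.04444765 147.40891847 261.8062025 ] [-3.00906689 -1.02413338  8.50009361] [-0.09025355  0.46326727 -0.00601438] 30.96603239436632
```

View pics/seat.png

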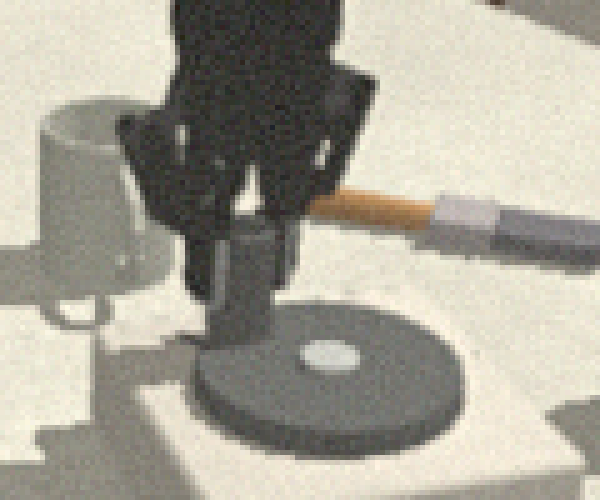

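The sleeve is seated: the view shows it standing on the dial, and TCP z = 261.8 against 261.9 expected. Now I'll swing along the arc while monitoring the force.

```bash
python3 - <<'E'
from h import *
from cell import r
s=r.observe();P0=np.array([548.04,147.41]);a0=np.radians(200.2)
u=lambda a:np.array([np.cos(a),np.sin(a)])
C=P0-50*u(a0);print("C",C);off=np.zeros(2)
for th in np.arange(.1,1.34,.0615):
    a=a0-th;p=C+50*u(a)
    r.move_linear([*p,261.6],rate=40)
    s=r.observe();F=s["ft_force"];t=np.array([np.sin(a),-np.cos(a)])
    print(f"{th:.2f} t{s['t']:.1f} rad {F[:2]@u(a):.1f} tan {F[:2]@t:.1f} z {F[2]:.1f} w {s['grip_width']:.1f}")
    if np.linalg.norm(F)>45: print("STOP");break
print(s["eef_pos"],s["grasp_force"])
r.sleep(.5);s=r.observe();w=r.grab_frame("wrist");f=r.grab_frame("scene")
np.savez("pics/endw.npz",p=s["eef_pos"],q=s["tcp_rot"],**w)
i=np.hstack([cv2.resize(w["pixels"][60:360,100:460,::-1],(400,333)),cv2.resize(f["pixels"][130:230,260:380,::-1],(400,333),interpolation=0)])
cv2.imwrite("pics/end.png",cv2.convertScaleAbs(i,alpha=1.5))
E
```

```text
C [594.96465114 164.67490995]
0.10 t13.0 rad -1.5 tan -3.4 z 2.8 w 30.7
0.16 t13.3 rad -3.1 tan -3.9 z 3.4 w 30.6
0.22 t13.5 rad -2.8 tan -2.9 z 4.4 w 31.0
0.28 t13.8 rad -2.5 tan -3.6 z 5.4 w 31.0
0.35 t14.0 rad -2.0 tan -0.8 z 5.3 w 30.6
0.41 t14.3 rad -2.4 tan -2.5 z 5.3 w 30.7
0.47 t14.5 rad -1.8 tan -5.4 z 5.7 w 31.0
0.53 t14.8 rad -2.2 tan -6.5 z 6.7 w 30.5
0.59 t15.0 rad -1.8 tan -6.0 z 7.8 w 30.8
0.65 t15.3 rad -1.4 tan -5.2 z 6.7 w 31.1
0.71 t15.5 rad -1.1 tan -3.8 z 6.1 w 30.7
0.78 t15.8 rad -2.0 tan -3.1 z 6.8 w 30.8
0.84 t16.0 rad -1.3 tan -2.4 z 7.2 w 30.3
0.90 t16.3 rad -2.4 tan -5.8 z 7.7 w 30.7
0.96 t16.5 rad -2.2 tan -7.8 z 8.0 w 31.0
1.02 t16.8 rad -3.8 tan -6.2 z 7.9 w 31.0
1.08 t17.0 rad -3.8 tan -7.5 z 8.4 w 31.0
1.15 t17.3 rad -3.8 tan -5.4 z 8.7 w 30.6
1.21 t17.5 rad -4.4 tan -4.4 z 7.4 w 30.9
1.27 t17.8 rad -3.1 tan -4.4 z 6.9 w 30.8
1.33 t18.0 rad -2.4 tan -5.5 z 8.6 w 30.6
[566.87929027 205.99839649 261.76945358] 60.36895427852869
```

View pics/end.png

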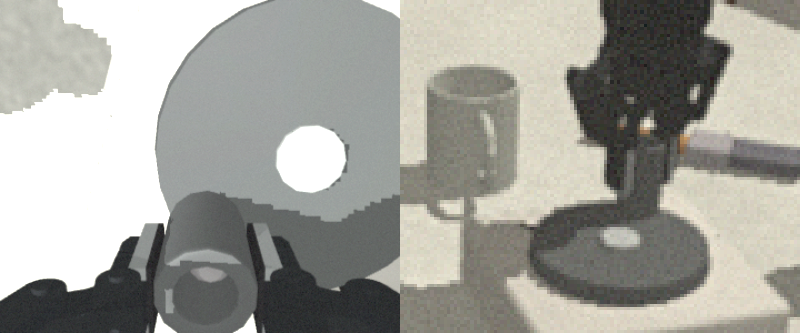

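The sleeve is seated with the stub's tip visible in its bore. The dial was turned through all three force bumps to the third click, and the spring load is still on the fingers.

```bash
python3 - <<'E'
from cell import r
r.sleep(.5);s=r.observe();print(s["ft_force"],s["eef_pos"],s["t"]);print(r.job_done())
E
```

```text
[-2.78489628 -5.41406919  8.0540144 ] [566.84822169 205.95983026 261.81489688] 19.1083
the job is handed in; nothing more can be done
None
```

I slipped the 32 mm sleeve fully down onto the stub, pushed the dial to its third click (commanded to 1.33 rad) and handed the job in at 19 s, still holding it there; the judge's result was not returned.

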